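Knock the stuck basket out of the portafilter

ROBOT

A 6-joint arm with a two-finger parallel gripper is mounted at the origin on a cart in front of the work surface, level with it; the furniture and walls round the work are solid. World frame = base frame: x ahead of the robot, y to its left, z up, the work surface at z = 0. Lengths are in m, angles in rad, forces in N, time in s.
With the tool pointing down it reaches from about 0.25 to 0.725 m from the base axis. Payload 9.7 kg.
Tool frame: the origin (TCP) lies where the fingers leave the gripper's body, on its centre line; the fingertips stand 73 mm ahead of it and the grasp point (between the pads) lies 54 mm ahead of it (arm.tips_ahead is the distance from the TCP to the fingertips, in m); z points along the fingers, y is the line along which they close (so a half turn about z gives the same grasp; the last joint's range is limited). The gripper opens to 85 mm and grips with 20 to 120 N. Pads are 22 mm wide; open, the fingers measure 114 mm over their backs; the gripper's body (76 mm by 85 mm) begins 54 mm behind the grasp point. The pads swing forward as they close: fully open they stand 13 mm farther back than shut.
Start: joints at [1.183, 0.087, 0.176, 1.66, 0, 1.571], TCP at [0.208, 0.509, 0.304] pointing down, gripper open.
Joint ranges: [-3.13, 3.13], [-0.85, 1.81], [-1.15, 1.24], [-2.2, 2.28], [-1.44, 1.52], [-3.14, 3.14]. Speed limits (rad/s): [2.22, 2.22, 2.57, 3.14, 3.14, 3.14].

INTERFACE

Orientations are given as a unit quaternion [w, x, y, z].
In Python, from plant import status, imaging, order, arm gives the robot as it stands.
- The arm moves only by the shell command python3 -m handwheel 'ROWS'. ROWS is one flat JSON list of numbers that holds 1 to 10 rows one after another, with no inner brackets; each row has 5 numbers: the finger opening in m, then dx, dy, dz in shares of the most that a row can go, 1 being 62.5 mm, then a turn about the tool's z in units of 0.2 rad; each row shifts and turns the commanded pose from where the row before left it, along the tool's axes as they then stand; what a row does not reach is not made up. A row lasts 1/8 s, in which the tool goes at most 0.0625 m and 0.188 rad, less where a joint would pass 70% of its speed; a pose out of reach is approached as far as the arm can. The fingers move at their own pace and stop on an object; the grip force is fixed at half the most. Time passes only in rows, so rows that do not move let the fingers close. It prints the time, the measured TCP pose, the force, the opening and the grip force at its end. Input that does not fit is refused with a message, and nothing moves.
- status.sense(): the state, without advancing time (a new reading comes with each control period).
- imaging.read_camera(name): name is "side" or "top"; returns (picture, depth): 420x560x3 uint8, blue, green, red; 420x560 float32, m along the optical axis (not along the pixel's ray), 0 where there is no reading.
- imaging.camera_model(name): a dict with "mtx" (3x3 intrinsics, pixels), "rvec" (rotation vector, rad) and "tvec" (3), from world to camera coordinates, as OpenCV has them. Camera axes: x right, y down, z forward; pixel columns grow to the right and rows downward; lengths in m; the calibration is good to about 2 mm. A picture is of the moment at which its call begins. camera_model takes no time and is no camera call.
- order.job_done(): hands the job in; it is judged then, once.
The state is a dict: "t": time; "joints": joint angles; "qvel": joint speeds; "joint_torque": joint torques, N m; "eef_pos": TCP position; "tool_rot": TCP orientation; "wrist_force": force on the tool from outside, world axes, zero at the start; "moment": the same for the moment, N m; "opening": finger opening in m; "finger_force": force on a finger pad.
Only numpy, scipy, OpenCV 4.12 (cv2) and the standard library are available. Lean on these libraries where they do the work, as an engineer would, in place of code of your own. Each camera call takes 0.05 s, during which the arm holds its last target. There are 200 camera calls.

TASK

The filter basket is stuck in the portafilter that sits in the cleaning stand. Take the knockout hook, bring its pin up through the spout hole from below and push gently until the basket springs out and the pin's shoulder bears up against the spout; then lower the hook out, stand it upright back on the worktop, lift the loosened basket out and set it upright on the wooden tray, without shoving the other things about.

Things in the scene. Friction and masses are not known exactly. Their poses are not given: they have to be found in the camera images.
- stand: Fixed cleaning stand with a steel portafilter locked in it. Origin under the portafilter's middle, level with the worktop or up to 4 mm lower (screw feet). Base plate x -65 to 85, y -52 to 52 mm, top at z 18; column x 63 to 79, y -49 to 49, top at z 129; fork arms along x at y 38 to 49 and -38 to -49, x -27 to 79, z 117 to 132. Open to +y and -y below the arms. Black handle to -x.
- lip (a point): Middle of the portafilter's flat top lip, 147 mm above the stand's origin; axes as the stand's. Bowl 72 mm across; side lugs out to y -47 and 47 mm, below the lip. Handle along -x from the bowl to x -160 mm, up to 28 mm thick, its axis 24 mm below this point.
- spout (a point): On the portafilter's axis at its spout, 95 mm above the stand's origin, 77 mm above the base plate; axes as the stand's. Lower face of the screwed spout ring: here or up to 4 mm lower (as it was last screwed; not measured, feel it). Flat ring, 24 mm across, plain 12 mm hole straight up, no funnel. The stuck basket's underside is 20 mm above this point. Neither bears pushes over 20 N.
- basket: Aluminium filter basket, 80 g, 32 mm high, 52 mm across, rim 62 mm across (its top 4 mm). Origin: centre of its underside, z up. Stuck, its rim is flush with the lip. Pushed up, after 1 to 2 mm of play a spring resists with 6 to 16 N; some 10 mm up it lets go for good. Let down, the basket then stays loose on the spring about 10 mm above its seat, its rim free to be gripped across from above.
- hook: Knockout hook, about 320 g, 186 mm high, standing on its foot: a C of flat steel, open to its +y. Origin on the foot's underside, below the pin. Foot x -28 to 28, y -66 to 26, 8 mm thick; upright bar y -66 to -58, x -9 to 9; upper bar z 134 to 142 mm. Brass pin 10 mm across at x = y = 0, flat end, z 20 to 57, on a shoulder 22 mm across, z 8 to 20 mm.
- grip (a point): Middle of the hook's wooden grip, straight above the pin, 164 mm over the hook's underside; axes as the hook's. A block 22 mm (x) by 50 mm (y) by 44 mm (z). Take it from above across its 22 mm.
- pin_tip (a point): Flat end of the hook's pin, 57 mm over the hook's underside, 37 mm above the shoulder. With the shoulder against the spout ring (5 to 12 N is right) the tip is 33 to 37 mm above the spout point and holds the basket 13 to 17 mm above its seat.
- tray: Loose wooden tray, 130 (x) by 200 (y) mm; origin at the centre of its underside, floor 8 mm up, ledges 16 mm high along its long edges (x -65 to -57 and 57 to 65 mm).
- milk_pitcher: small steel milk pitcher, 65x96x80 mm, to be left alone
- coffee_scoop: copper scoop with a wooden handle, lying, to be left alone
- drip_timer: square white kitchen timer, 58x62x18 mm, to be left alone
- cup_white: white tasting cup, to be left alone
- sugar_jar: glass jar with a yellow lid, 62x63x110 mm, to be left alone
Not all that is in view belongs to the job. There is more than one size of the basket; the one meant has the size given above.

How it is judged:
By the outcome, as a careful person would: the job done as asked, in the order asked, and still so for the second after the job is handed in, with the robot touching nothing.
It also fails if it takes over 72 s, if anything falls off the work surface, if the arm or the gripper's body presses on something with over 40 N, if the wrist force passes 120 N, or if a joint passes its speed limit or range.

## Working session

There is one attempt and no reset: what is moved stays moved. The work goes in short steps, Python scripts to look and compute and a shell command to move; the robot and the scene stay as the last step left them, time stands still between calls to the robot, and variables do not carry over. Pictures are saved under pics/ and viewed, at most 10 in all, crops included, and the job is handed in when it is done.

```bash
mkdir -p pics; ls; cat > h.py <<'E'
import numpy as np, cv2
from plant import status, imaging, order, arm
def cam(n):
    m=imaging.camera_model(n); R=cv2.Rodrigues(np.array(m["rvec"],float))[0]
    return np.array(m["mtx"],float),R,np.array(m["tvec"],float).ravel()
def cloud(n,d):
    K,R,t=cam(n); v,u=np.mgrid[:d.shape[0],:d.shape[1]]
    p=np.stack([(u-K[0,2])/K[0,0]*d,(v-K[1,2])/K[1,1]*d,d],-1)
    return (p-t)@R
def ray(n,u,v,z):
    K,R,t=cam(n); c=-R.T@t; r=R.T@np.linalg.inv(K)@np.array([u,v,1.]); return c+r*(z-c[2])/r[2]
def proj(n,p):
    K,R,t=cam(n); q=K@(R@np.array(p,float)+t); return q[:2]/q[2]
E
python3 - <<'E'
from h import *
for n in("top","side"):
    p,d=imaging.read_camera(n); cv2.imwrite(f"pics/{n}0.png",p); np.savez(f"{n}0.npz",p=p,d=d)
    K,R,t=cam(n); print(n,K[0,0],-R.T@t,R[2],(d==0).mean())
s=status.sense(); print(s)
E
```

```text
pics
top 415.5335357507063 [0.37492195 0.04774782 1.16616745] [ 0.17191485 -0.01272925 -0.98502957] 0.0040943877551020405
side 494.22509636494925 [ 0.20213784 -0.98557716  0.86305797] [ 0.2742997   0.77421339 -0.57039749] 0.007125850340136054
{'t': 0.1, 'joints': array([ 1.18303025e+00,  8.74066926e-02,  1.75241684e-01,  1.65979787e+00,
       -2.32653386e-06,  1.57082675e+00]), 'qvel': array([ 0.00088811, -0.00024372,  0.00073648,  0.00071881, -0.0004516 ,
        0.00139209]), 'joint_torque': array([-3.96620089e-04, -5.21564233e+01,  4.65654051e+01,  1.60863146e-02,
       -7.20857452e-05, -7.74384290e-08]), 'eef_pos': array([0.20792556, 0.50906377, 0.30326755]), 'tool_rot': array([-1.11229658e-04,  1.92685516e-01,  9.81260389e-01, -5.72571669e-04]), 'wrist_force': array([-0.4216499 , -0.02187617, -0.0429745 ]), 'moment': array([-0.0067511 , -0.0287361 ,  0.00740968]), 'finger_force': 0.0, 'opening': 0.08538974475504656}
```

View pics/top0.png

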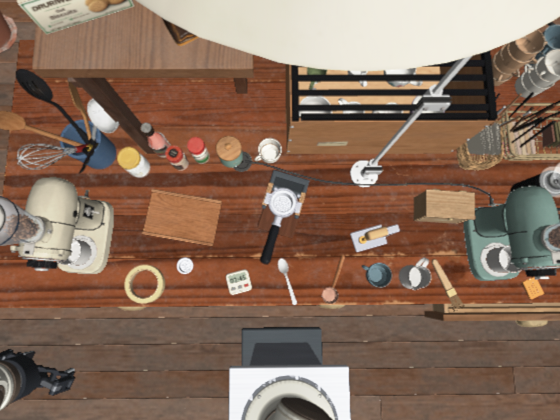

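View pics/side0.png

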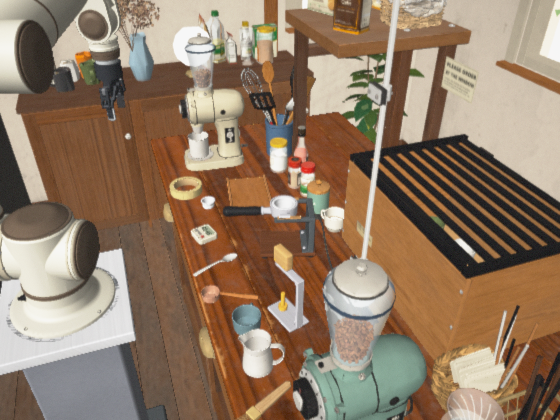

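The top view shows the stand and portafilter at (285,205) with its handle running to (268,260). The tray is at (182,217) and the hook at (375,237), with a lamp arm at (365,170) and a cup at (268,150). In the side view the hook's grip is at (284,258), the foot at (288,310) and the stand column at (307,222).

```bash
python3 - <<'E'
from h import *
T=np.load("top0.npz");S=np.load("side0.npz")
a=cv2.resize(T["p"][150:310,130:430],None,fx=2.6,fy=2.6,interpolation=cv2.INTER_CUBIC)
cv2.imwrite("pics/topc.png",a)
b=cv2.resize(S["p"][165:345,160:360],None,fx=3.3,fy=3.3,interpolation=cv2.INTER_CUBIC)
cv2.imwrite("pics/sidec.png",b)
C=cloud("top",T["d"]);D=cloud("side",S["d"])
for u,v in((285,205),(285,195),(268,258),(375,233),(362,243),(393,230),(155,200),(182,217),(185,266),(300,185),(275,183),(268,150),(230,150),(240,283)): print("T",u,v,C[v,u].round(3))
for u,v in((284,255),(300,278),(284,300),(284,208),(310,235),(235,211)): print("S",u,v,D[v,u].round(3))
E
```

```text
T 285 205 [0.567 0.008 0.116]
T 285 195 [0.591 0.008 0.124]
T 268 258 [0.43  0.053 0.136]
T 375 233 [ 0.485 -0.203  0.184]
T 362 243 [ 0.476 -0.207  0.02 ]
T 393 230 [ 0.497 -0.26   0.139]
T 155 200 [0.603 0.373 0.006]
T 182 217 [0.554 0.295 0.006]
T 185 266 [0.417 0.284 0.   ]
T 300 185 [ 0.621 -0.032  0.109]
T 275 183 [0.641 0.033 0.047]
T 268 150 [0.749 0.052 0.007]
T 230 150 [0.725 0.154 0.084]
T 240 283 [0.37  0.13  0.016]
S 284 255 [ 0.483 -0.227  0.186]
S 300 278 [ 0.508 -0.26   0.141]
S 284 300 [ 0.49  -0.213  0.037]
S 284 208 [0.58  0.036 0.114]
S 310 235 [ 0.62  -0.052  0.077]
S 235 211 [0.447 0.043 0.13 ]
```

View pics/topc.png

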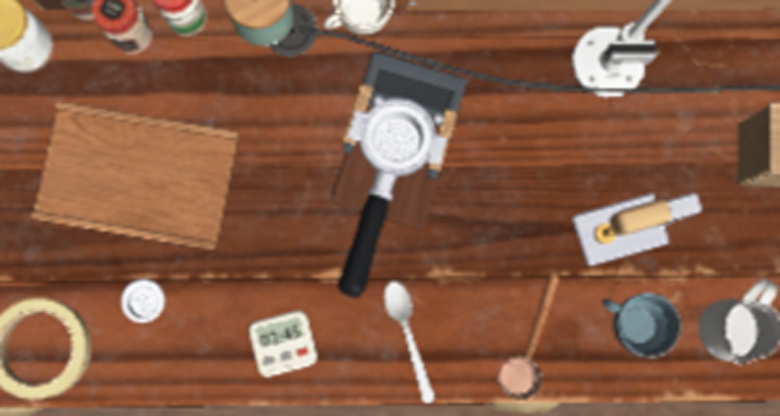

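View pics/sidec.png

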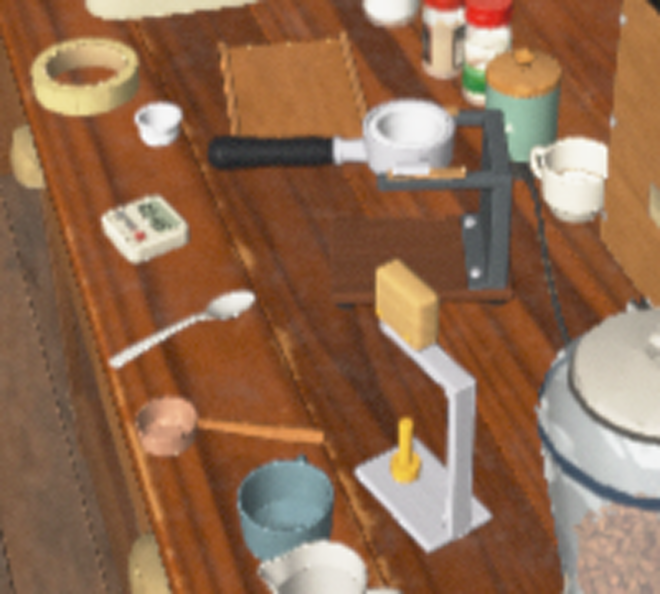

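```bash
python3 - <<'E'
from h import *
P={}
for n in("top","side"):
    Z=np.load(n+"0.npz"); P[n]=(cloud(n,Z["d"]),Z["p"])
def sel(n,c,r,z0,z1):
    C=P[n][0]; m=(np.hypot(C[...,0]-c[0],C[...,1]-c[1])<r)&(C[...,2]>z0)&(C[...,2]<z1); return m
def rep(name,n,c,r,z0,z1):
    m=sel(n,c,r,z0,z1); q=P[n][0][m]
    if len(q)<5: print(name,n,len(q));return
    (x,y),(w,h),a=cv2.minAreaRect((q[:,:2]*1000).astype(np.float32))
    print(name,n,len(q),"rect",round(x,1),round(y,1),round(w,1),round(h,1),round(a,1),"mean",q.mean(0).round(4),"encl",np.round(cv2.minEnclosingCircle((q[:,:2]*1000).astype(np.float32)),1) if 0 else [np.round(k,1) for k in cv2.minEnclosingCircle((q[:,:2]*1000).astype(np.float32))])
for n in P:
    rep("lip",n,(.58,.01),.05,.139,.155)
    rep("baseplate",n,(.59,.01),.12,.010,.025)
    rep("coltop",n,(.65,-.01),.065,.120,.136)
    rep("handle",n,(.46,.045),.07,.10,.15)
    rep("grip",n,(.485,-.207),.05,.178,.194)
    rep("bar",n,(.497,-.255),.045,.135,.148)
    rep("foot",n,(.49,-.22),.08,.004,.014)
    rep("pin",n,(.48,-.20),.04,.05,.062)
    rep("tray",n,(.555,.30),.14,.004,.012)
    rep("ledge",n,(.555,.30),.14,.013,.02)
C=P["top"][0]
print("table z",[C[v,u].round(4) for u,v in((330,200),(230,250),(320,280))])
q=C[C[...,2]>.3]; print("high: ",q.min(0),q.max(0))
q=C[(C[...,2]>.25)&(C[...,0]>.2)&(np.abs(C[...,1])<.45)]; print(np.c_[[q[(q[:,2]>a)&(q[:,2]<=a+.1)].min(0) for a in np.arange(.25,1.1,.1) if ((q[:,2]>a)&(q[:,2]<=a+.1)).any()]].round(2))
E
```

```text
lip top 359 rect 569.0 14.8 70.9 70.7 19.6 mean [0.5689 0.0148 0.1448] encl [array([564.6,  15. ]), np.float64(40.9)]
baseplate top 682 rect 595.6 11.1 113.1 183.0 72.6 mean [0.5461 0.0205 0.0169] encl [array([597. ,  12.1]), np.float64(106.0)]
coltop top 344 rect 616.7 -0.2 97.7 58.7 72.7 mean [ 0.6291 -0.0036  0.127 ] encl [array([626.4,  -3.4]), np.float64(50.5)]
handle top 436 rect 472.6 44.4 26.1 115.5 71.6 mean [0.4698 0.0459 0.1308] encl [array([472.2,  43.2]), np.float64(57.9)]
grip top 179 rect 485.9 -209.7 21.7 48.2 15.2 mean [ 0.4855 -0.2093  0.1838] encl [array([ 486.1, -209.3]), np.float64(24.6)]
bar top 82 rect 499.3 -258.8 17.7 30.6 14.8 mean [ 0.4992 -0.2596  0.1409] encl [array([ 498.2, -258.3]), np.float64(16.3)]
foot top 392 rect 485.6 -221.5 104.1 144.4 56.8 mean [ 0.4862 -0.2224  0.0069] encl [array([ 493.2, -211.4]), np.float64(74.9)]
pin top 3
tray top 2706 rect 558.7 298.0 262.1 259.6 30.5 mean [0.5528 0.2935 0.0073] encl [array([555.4, 299.6]), np.float64(139.5)]
ledge top 343 rect 554.7 294.1 233.5 211.9 46.9 mean [0.5508 0.2925 0.0155] encl [array([555.1, 2
[... 893 characters left out ...]
, np.float64(79.1)]
pin side 19 rect 486.3 -211.6 9.5 6.9 70.4 mean [ 0.4862 -0.2124  0.0564] encl [array([ 486.5, -211.2]), np.float64(5.5)]
tray side 1061 rect 543.1 306.2 255.2 243.7 42.9 mean [0.554  0.3042 0.0081] encl [array([554.6, 298. ]), np.float64(139.4)]
ledge side 155 rect 557.0 305.8 169.3 274.1 77.5 mean [0.5419 0.299  0.016 ] encl [array([554.7, 297.1]), np.float64(139.6)]
table z [array([ 6.015e-01, -1.249e-01,  3.000e-04]), array([0.4607, 0.1595, 0.0005]), array([ 0.3761, -0.0902,  0.0007])]
high:  [ 0.16787827 -0.56025711  0.30002323] [0.85377697 0.63533411 1.16616745]
[[ 0.65 -0.45  0.25]
 [ 0.67 -0.23  0.35]
 [ 0.21 -0.25  0.45]
 [ 0.67 -0.23  0.55]
 [ 0.46 -0.07  1.01]]
```

```bash
cat >> h.py <<'E'
from scipy.spatial.transform import Rotation as Ro
def delta(xyz,yawdeg):
    s=status.sense(); q=s["tool_rot"]; R=Ro.from_quat([q[1],q[2],q[3],q[0]])
    M=R.as_matrix(); d=M.T@(np.array(xyz)-s["eef_pos"])
    cy=np.degrees(np.arctan2(M[1,1],M[0,1])); t=(cy-yawdeg+90)%180-90
    print("pos",s["eef_pos"].round(4),"closeyaw",cy.round(2),"tilt z",M[:,2].round(4),"d_tool",d.round(4),"then turn",np.radians(t).round(4),"j",s["joints"].round(2))
    return d,t
E
python3 -c "
from h import *
delta((.4862,-.2105,.30),15.6); print(arm.tips_ahead)"
```

```text
pos [0.2079 0.5091 0.3033] closeyaw 67.78 tilt z [-4.0e-04 -1.1e-03 -1.0e+00] d_tool [-0.5297 -0.5609  0.0039] then turn 0.9107 j [ 1.18  0.09  0.18  1.66 -0.    1.57]
0.0726
```

Careful with the scale: shifts go in shares of 62.5 mm and turns go in units of 0.2 rad. That gives: -0.0378 m is -0.6048, -0.04 m is -0.64.

```bash
python3 -m handwheel '[0.085,-0.6048,-0.64,0,0,0.085,-0.6048,-0.64,0,0,0.085,-0.6048,-0.64,0,0,0.085,-0.6048,-0.64,0,0,0.085,-0.6048,-0.64,0,0,0.085,-0.6048,-0.64,0,0,0.085,-0.6048,-0.64,0,0]'; python3 -m handwheel '[0.085,-0.6048,-0.64,0,0,0.085,-0.6048,-0.64,0,0,0.085,-0.6048,-0.64,0,0,0.085,-0.6048,-0.64,0,0,0.085,-0.6048,-0.64,0,0,0.085,-0.6048,-0.64,0,0,0.085,-0.6048,-0.64,0,0]'; python3 -m handwheel '[0.085,0,0,0,0.91,0.085,0,0,0,0.91,0.085,0,0,0,0.91,0.085,0,0,0,0.91,0.085,0,0,0,0.91,0.085,0,0,0,0]'; python3 -c "
from h import *
delta((.4862,-.2105,.218),15.6)"
```

```text
t: 0.98
eef_pos: [0.3472, 0.1482, 0.3037]
tool_rot: [0.0, 0.192, 0.981, 0.0]
wrist_force: [0.4, 0.1, -0.2]
opening: 0.0848
finger_force: 0.0
t: 1.85
eef_pos: [0.4864, -0.2113, 0.3036]
tool_rot: [-0.0, 0.193, 0.981, 0.0]
wrist_force: [0.2, 0.5, 1.2]
opening: 0.0849
finger_force: 0.0
t: 2.6
eef_pos: [0.4861, -0.2094, 0.3036]
tool_rot: [-0.0, 0.604, 0.797, -0.0]
wrist_force: [0.5, -0.6, -0.3]
opening: 0.0853
finger_force: 0.0
pos [ 0.4861 -0.2094  0.3036] closeyaw 15.71 tilt z [-5.e-04  2.e-04 -1.e+00] d_tool [-0.0012 -0.0001  0.0856] then turn 0.0019 j [-0.41  0.04  0.12  1.66 -0.    0.89]
```

To row units: 0.03 m is 0.48, 0.0256 m is 0.4096.

```bash
python3 -m handwheel '[0.085,-0.0192,0,0.48,0,0.085,0,0,0.48,0,0.085,0,0,0.4096,0,0.085,0,0,0,0,0.02,0,0,0,0,0.02,0,0,0,0,0.02,0,0,0,0,0.02,0,0,0,0,0.02,0,0,0,0,0.02,0,0,0,0]'; python3 -m handwheel '[0.015,0,0,0,0,0.015,0,0,0,0]'; python3 -c "
from h import *
delta((.4862,-.2105,.218),15.6);print(arm.tips_ahead)"
```

```text
t: 3.85
eef_pos: [0.4868, -0.2105, 0.219]
tool_rot: [0.001, 0.604, 0.797, 0.0]
wrist_force: [0.4, 1.4, 6.4]
opening: 0.0214
finger_force: 59.8
t: 4.1
eef_pos: [0.4868, -0.2105, 0.219]
tool_rot: [0.001, 0.604, 0.797, 0.0]
wrist_force: [2.0, 1.5, 5.6]
opening: 0.0216
finger_force: 59.8
pos [ 0.4868 -0.2105  0.219 ] closeyaw 15.66 tilt z [ 1.3e-03 -2.0e-04 -1.0e+00] d_tool [ 0.0001 -0.0005  0.001 ] then turn 0.001 j [-0.41  0.02 -0.05  1.49  0.    0.89]
0.0726
```

To row units: -0.03 m is -0.48, -0.04 m is -0.64, 0.144 rad is 0.72.

```bash
python3 -m handwheel '[0.015,0,0,-0.32,0,0.015,0,0,-0.48,0,0.015,0,0,-0.64,0,0.015,0,0,0,0.72,0.015,0,0,0,0.72,0.015,0,0,0,0.72,0.015,0,0,0,0.72,0.015,0,0,0,0,0.015,0,0,0,0]'; python3 -c "
from h import *
delta((.530,-.110,.244),-17.4);print(status.sense()['wrist_force'],status.sense()['moment'])"
```

```text
t: 5.22
eef_pos: [0.4863, -0.2105, 0.3079]
tool_rot: [-0.0, 0.805, 0.594, -0.0]
wrist_force: [0.2, 0.1, -3.2]
opening: 0.0213
finger_force: 59.4
pos [ 0.4863 -0.2105  0.3079] closeyaw -17.18 tilt z [-8.e-04  2.e-04 -1.e+00] d_tool [0.1089 0.0121 0.0638] then turn 0.0038 j [-0.41  0.04  0.14  1.67 -0.    1.46]
[ 0.21476409  0.06142472 -3.19261048] [ 0.05845885 -0.01632789  0.00220054]
```

To row units: 0.0369 m is 0.5904, 0.036 m is 0.576, 0.004 rad is 0.02.

```bash
python3 -m handwheel '[0.015,0.576,0.064,0,0.02,0.015,0.576,0.064,0,0,0.015,0.5904,0.0656,0,0,0.015,0,0,0.48,0,0.015,0,0,0.5408,0,0.015,0,0,0,0,0.015,0,0,0,0]'; python3 - <<'E'
from h import *
delta((.530,-.110,.244),-17.4)
for n in("top","side"):
    p,d=imaging.read_camera(n); np.savez(f"{n}1.npz",p=p,d=d); C=cloud(n,d)
    def rep(name,c,r,z0,z1):
        q=C[(np.hypot(C[...,0]-c[0],C[...,1]-c[1])<r)&(C[...,2]>z0)&(C[...,2]<z1)]
        if len(q)<4: print(name,n,len(q));return
        print(name,n,len(q),[np.round(k,1) for k in cv2.minAreaRect((q[:,:2]*1000).astype(np.float32))],q.mean(0).round(4),q[:,2].min().round(4),q[:,2].max().round(4))
    rep("bar",(.514,-.160),.03,.155,.172)
    rep("barlow",(.512,-.17),.02,.08,.15)
    rep("pin",(.530,-.110),.012,.05,.09)
    rep("shoulder",(.530,-.110),.02,.04,.049)
    rep("foot",(.525,-.128),.07,.025,.039)
    rep("lip",(.569,.014),.05,.139,.155)
a=np.load("side1.npz")["p"]; u,v=proj("side",(.55,-.05,.1)).astype(int)
cv2.imwrite("pics/side1c.png",cv2.resize(a[v-75:v+75,u-90:u+90],None,fx=4,fy=4,interpolation=cv2.INTER_CUBIC)); print(u,v)
E
```

```text
t: 6.1
eef_pos: [0.5309, -0.1105, 0.2458]
tool_rot: [0.0, 0.807, 0.591, 0.0]
wrist_force: [0.4, 0.3, -3.8]
opening: 0.0218
finger_force: 59.8
pos [ 0.5309 -0.1105  0.2458] closeyaw -17.54 tilt z [ 1.e-03 -3.e-04 -1.e+00] d_tool [ 0.0002 -0.001   0.0018] then turn -0.0025 j [-0.21  0.05  0.03  1.54 -0.    1.67]
bar top 0
barlow top 0
pin top 13 [array([ 528.3, -108.5]), array([9.2, 4.7]), np.float64(36.6)] [ 0.5284 -0.108   0.073 ] 0.055 0.0855
shoulder top 27 [array([ 530.3, -106.7]), array([14.4, 19.8]), np.float64(89.1)] [ 0.5288 -0.1061  0.0456] 0.0403 0.0487
foot top 168 [array([ 532.4, -102.5]), array([35.8, 56.7]), np.float64(73.5)] [ 0.528  -0.0964  0.0337] 0.0271 0.0387
lip top 360 [array([568.8,  15. ]), array([70.4, 70.5]), np.float64(29.4)] [0.5692 0.0148 0.1446] 0.1391 0.1509
bar side 125 [array([ 516.8, -153.8]), array([45. , 17.7]), np.float64(73.4)] [ 0.5153 -0.1592  0.1674] 0.1557 0.1719
barlow side 170 [array([ 511.8, -173.6]), array([ 8.8, 16.8]), np.float64(73.8)] [ 0.5117 -0.1724  0.1169] 0.0807 0.1498
pin side 1
shoulder side 9 [array([ 523.3, -109.4]), array([17.7,  2.5]), np.float64(70.2)] [ 0.5233 -0.1097  0.0462] 0.0439 0.0481
foot side 405 [array([ 525.1, -130.8]), array([94. , 55.9]), np.float64(72.5)] [ 0.5225 -0.1367  0.0352] 0.0282 0.0389
lip side 28 [array([573.8,  20.2]), array([34.5, 69. ]), np.float64(47.9)] [0.5587 0.0288 0.1458] 0.14 0.1495
284 232
```

View pics/side1c.png

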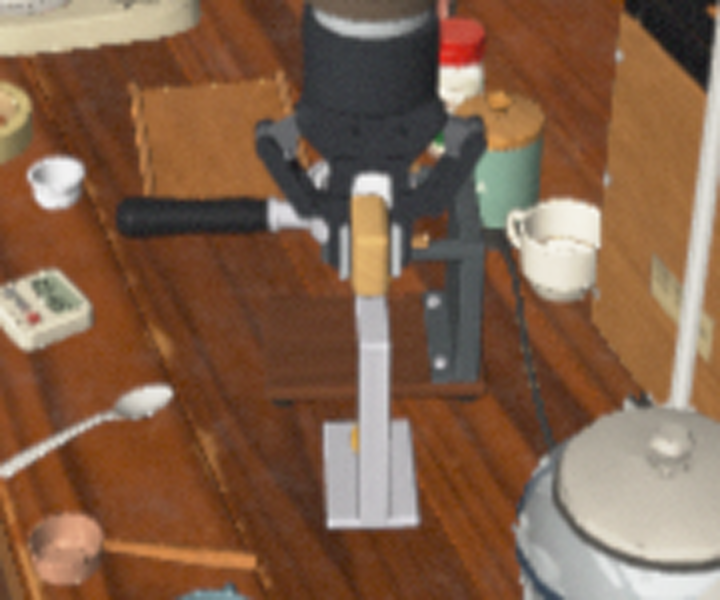

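The crop shows the hook held upright (foot around (370,470), pin peeking out at (353,440)), with the stand open behind it. I'm going in underneath.

To row units: 0.004 m is 0.064.

```bash
python3 -m handwheel '[0.015,0,0,0.064,0,0.015,0,0,0,0,0.015,0,0,0,0]'; python3 -c "
from h import *
delta((.5695,.0146,.2415),-17.4);print(status.sense()['wrist_force'])"
```

```text
t: 6.58
eef_pos: [0.5308, -0.1104, 0.2406]
tool_rot: [0.0, 0.807, 0.591, 0.0]
wrist_force: [-0.2, -0.3, -4.3]
opening: 0.0217
finger_force: 59.8
pos [ 0.5308 -0.1104  0.2406] closeyaw -17.59 tilt z [ 1.e-04 -0.e+00 -1.e+00] d_tool [ 0.1308 -0.0008 -0.0009] then turn -0.0033 j [-0.2   0.05  0.02  1.54 -0.    1.67]
[-0.15305575 -0.26681118 -4.33695629]
```

```bash
python3 -m handwheel '[0.015,0.32,-0.0128,-0.0144,-0.015,0.015,0.32,0,0,0,0.015,0.32,0,0,0,0.015,0.32,0,0,0,0.015,0,0,0,0]'; python3 -m handwheel '[0.015,0.32,0,0,0,0.015,0.32,0,0,0,0.015,0.1728,0,0,0,0.015,0,0,0,0,0.015,0,0,0,0,0.015,0,0,0,0]'; python3 - <<'E'
from h import *
delta((.5695,.0146,.2415),-17.4)
p,d=imaging.read_camera("side"); u,v=proj("side",(.56,-.0,.09)).astype(int); print(u,v)
cv2.imwrite("pics/side2c.png",cv2.resize(p[v-55:v+55,u-65:u+65],None,fx=5.4,fy=5.4,interpolation=cv2.INTER_CUBIC))
E
```

```text
t: 7.2
eef_pos: [0.5545, -0.0319, 0.2412]
tool_rot: [-0.0, 0.805, 0.593, -0.0]
wrist_force: [-0.7, -0.5, -3.6]
opening: 0.0215
finger_force: 59.8
t: 7.95
eef_pos: [0.5691, 0.0142, 0.2414]
tool_rot: [0.0, 0.806, 0.592, -0.0]
wrist_force: [0.2, 0.1, -2.5]
opening: 0.0214
finger_force: 59.8
pos [0.5691 0.0142 0.2414] closeyaw -17.46 tilt z [ 0.e+00 -1.e-04 -1.e+00] d_tool [ 0.0005  0.0003 -0.0001] then turn -0.001 j [ 0.03  0.12  0.09  1.54 -0.    1.9 ]
281 224
```

View pics/side2c.png

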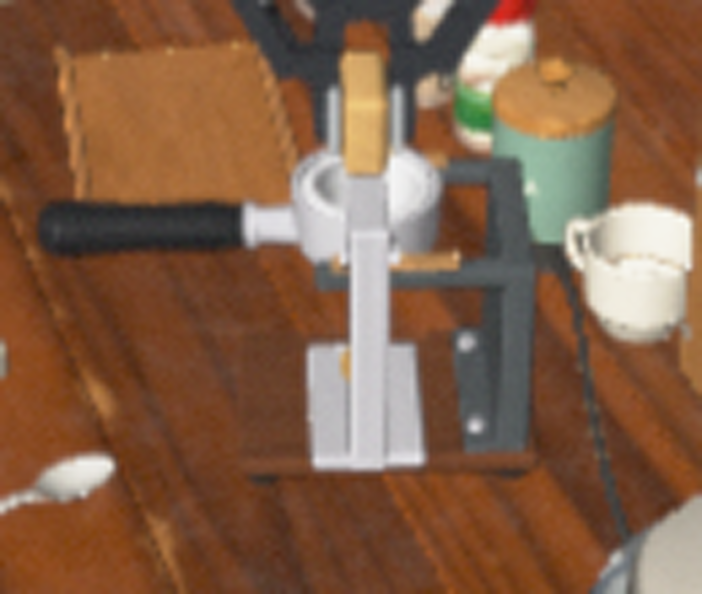

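The crop shows the hook's foot between base plate and bowl, with its bar clear of the lug and fork. Next I raise it carefully, feeling for the ring.

To row units: -0.003 m is -0.048, -0.002 m is -0.032.

```bash
python3 -m handwheel '[0.015,0,0,-0.048,0,0.015,0,0,-0.032,0,0.015,0,0,0,0]';for i in 1 ; do python3 -m handwheel '[0.015,0,0,-0.016,0,0.015,0,0,-0.016,0,0.015,0,0,0,0]'; python3 -m handwheel '[0.015,0,0,-0.016,0,0.015,0,0,0,0]';  done
```

```text
t: 8.38
eef_pos: [0.5693, 0.0146, 0.2467]
tool_rot: [0.0, 0.806, 0.592, 0.0]
wrist_force: [-0.4, 0.2, -3.5]
opening: 0.0215
finger_force: 59.9
t: 8.75
eef_pos: [0.5692, 0.0147, 0.2485]
tool_rot: [0.0, 0.806, 0.592, 0.0]
wrist_force: [-0.7, -0.0, -2.6]
opening: 0.021
finger_force: 59.9
t: 9.0
eef_pos: [0.5692, 0.0147, 0.2495]
tool_rot: [0.0, 0.806, 0.592, 0.0]
wrist_force: [-1.0, -0.3, -2.6]
opening: 0.0215
finger_force: 59.9
```

To row units: -0.001 m is -0.016.

```bash
python3 -m handwheel '[0.015,0,0,-0.016,0,0.015,0,0,0,0]'; python3 -m handwheel '[0.015,0,0,-0.016,0,0.015,0,0,0,0]';python3 -m handwheel '[0.015,0,0,-0.016,0,0.015,0,0,0,0]' | egrep 'pos|wrist'; python3 -c "
from h import *
s=status.sense();print(s['wrist_force'],s['moment'])"
```

```text
t: 9.25
eef_pos: [0.5692, 0.0147, 0.2505]
tool_rot: [0.0, 0.806, 0.592, 0.0]
wrist_force: [0.1, 0.8, -4.2]
opening: 0.0214
finger_force: 59.9
t: 9.5
eef_pos: [0.5692, 0.0147, 0.2515]
tool_rot: [0.0, 0.806, 0.592, 0.0]
wrist_force: [0.9, 0.8, -3.6]
opening: 0.0212
finger_force: 59.9
eef_pos: [0.5692, 0.0147, 0.2525]
wrist_force: [0.6, -0.2, -3.7]
[ 0.60321514 -0.21760477 -3.71855911] [ 0.03826758 -0.03930906 -0.0007971 ]
```

```bash
python3 -m handwheel '[0.015,0,0,-0.016,0,0.015,0,0,0,0]'| egrep 'pos|wrist'; python3 -m handwheel '[0.015,0,0,-0.016,0,0.015,0,0,0,0]'| egrep 'pos|wrist';python3 -m handwheel '[0.015,0,0,-0.016,0,0.015,0,0,0,0]' | egrep 'pos|wrist'; python3 -c "
from h import *
s=status.sense();print(s['wrist_force'],s['moment'])"
```

```text
eef_pos: [0.5693, 0.0147, 0.2535]
wrist_force: [0.4, 0.5, -3.7]
eef_pos: [0.5692, 0.0147, 0.2545]
wrist_force: [-0.4, 0.0, -3.8]
eef_pos: [0.5692, 0.0147, 0.2555]
wrist_force: [-0.5, 0.0, -3.3]
[-0.51324136  0.01008038 -3.32715512] [ 0.04028306 -0.05046945  0.04724871]
```

To row units: -0.0006 m is -0.0096.

```bash
python3 -m handwheel '[0.015,0,0,-0.0096,0,0.015,0,0,0,0]'| egrep 'pos|wrist'; python3 -m handwheel '[0.015,0,0,-0.0096,0,0.015,0,0,0,0]'| egrep 'pos|wrist';python3 -m handwheel '[0.015,0,0,-0.0096,0,0.015,0,0,0,0]' | egrep 'pos|wrist'; python3 -m handwheel '[0.015,0,0,-0.0096,0,0.015,0,0,0,0]' | egrep 'pos|wrist';  python3 -c "
from h import *
s=status.sense();print(s['wrist_force'],s['moment'])"
```

```text
eef_pos: [0.5692, 0.0147, 0.256]
wrist_force: [0.9, 0.7, -3.7]
eef_pos: [0.5692, 0.0147, 0.2566]
wrist_force: [0.5, -0.8, -3.5]
eef_pos: [0.5692, 0.0147, 0.2572]
wrist_force: [0.7, -0.5, -4.3]
eef_pos: [0.5692, 0.0147, 0.2578]
wrist_force: [-0.2, -0.7, -4.0]
[-0.15074235 -0.69333403 -3.96762334] [ 0.03377333 -0.09611775  0.01156593]
```

```bash
python3 -m handwheel '[0.015,0,0,-0.016,0,0.015,0,0,-0.016,0,0.015,0,0,0,0]'| egrep 'pos|wrist'; python3 -m handwheel '[0.015,0,0,-0.016,0,0.015,0,0,-0.016,0,0.015,0,0,0,0]'| egrep 'pos|wrist';python3 -m handwheel '[0.015,0,0,-0.016,0,0.015,0,0,-0.016,0,0.015,0,0,0,0]' | egrep 'pos|wrist'; python3 -m handwheel '[0.015,0,0,-0.016,0,0.015,0,0,-0.016,0,0.015,0,0,0,0]' | egrep 'pos|wrist';  python3 -c "
from h import *
s=status.sense();print(s['wrist_force'],s['moment'])"
```

```text
eef_pos: [0.5692, 0.0147, 0.2599]
wrist_force: [0.6, 0.3, -2.1]
eef_pos: [0.5692, 0.0147, 0.2619]
wrist_force: [1.7, -0.2, -2.6]
eef_pos: [0.5692, 0.0147, 0.2639]
wrist_force: [0.7, 0.4, -2.7]
eef_pos: [0.5692, 0.0147, 0.2659]
wrist_force: [0.2, -0.7, -4.1]
[ 0.17867497 -0.71213008 -4.0982035 ] [ 0.01773857 -0.14842904  0.01858195]
```

```bash
cat > f.py <<'E'
from h import *
s=status.sense();print(s['eef_pos'].round(4),s['wrist_force'].round(1),s['moment'].round(2))
E
python3 -m handwheel '[0.015,0,0,-0.016,0,0.015,0,0,-0.016,0,0.015,0,0,0,0]'>/dev/null; python3 f.py; python3 -m handwheel '[0.015,0,0,-0.016,0,0.015,0,0,-0.016,0,0.015,0,0,0,0]'>/dev/null; python3 f.py; python3 -m handwheel '[0.015,0,0,-0.016,0,0.015,0,0,-0.016,0,0.015,0,0,0,0]'>/dev/null; python3 f.py; python3 -m handwheel '[0.015,0,0,-0.016,0,0.015,0,0,0,0]'>/dev/null; python3 f.py
```

```text
[0.5692 0.0147 0.2679] [ 0.4 -0.  -2.6] [ 0.05 -0.14  0.01]
[0.5692 0.0147 0.2699] [ 0.9  0.2 -3.1] [ 0.07 -0.09  0.01]
[0.5692 0.0147 0.2719] [-0.4 -0.1 -3.1] [ 0.02 -0.02 -0.01]
[0.5692 0.0147 0.2729] [-0.2 -0.8 -2.7] [ 0.09 -0.04 -0.02]
```

To row units: -0.001 m is -0.016.

```bash
python3 -m handwheel '[0.015,0,0,-0.016,0,0.015,0,0,0,0]'>/dev/null; python3 f.py; python3 -m handwheel '[0.015,0,0,-0.016,0,0.015,0,0,0,0]'>/dev/null; python3 f.py; python3 -m handwheel '[0.015,0,0,-0.016,0,0.015,0,0,0,0]'>/dev/null; python3 f.py; python3 -m handwheel '[0.015,0,0,-0.016,0,0.015,0,0,0,0]'>/dev/null; python3 f.py; python3 -m handwheel '[0.015,0,0,-0.016,0,0.015,0,0,0,0]'>/dev/null; python3 f.py
```

```text
[0.5692 0.0147 0.2739] [ 0.1 -0.6 -2.7] [ 0.05 -0.04 -0.  ]
[0.5692 0.0147 0.2749] [-0.1 -0.  -3.5] [ 0.04 -0.04  0.03]
[0.5692 0.0147 0.2759] [ 1.5  0.4 -3.7] [ 0.04 -0.05 -0.01]
[0.5692 0.0147 0.2768] [ 0.8 -0.1 -4.4] [ 0.05 -0.08 -0.04]
[0.5692 0.0147 0.2778] [ 0.1 -0.4 -5. ] [ 0.06 -0.13 -0.  ]
```

```bash
python3 -m handwheel '[0.015,0,0,-0.016,0,0.015,0,0,0,0]'>/dev/null; python3 f.py; python3 -m handwheel '[0.015,0,0,-0.016,0,0.015,0,0,0,0]'>/dev/null; python3 f.py; python3 -m handwheel '[0.015,0,0,-0.016,0,0.015,0,0,0,0]'>/dev/null; python3 f.py; python3 -m handwheel '[0.015,0,0,-0.016,0,0.015,0,0,0,0]'>/dev/null; python3 f.py; python3 -m handwheel '[0.015,0,0,-0.016,0,0.015,0,0,0,0]'>/dev/null; python3 f.py
```

```text
[0.5692 0.0147 0.2785] [ 1.4  0.1 -6.6] [ 0.08 -0.21 -0.02]
[0.5691 0.0147 0.2793] [ 1.3  0.  -9.7] [ 0.09 -0.38  0.01]
[0.5692 0.0147 0.2807] [ 1.  -0.3 -9.1] [ 0.15 -0.18  0.02]
[0.5691 0.0147 0.2823] [-0.8  0.9 -7. ] [0.04 0.16 0.06]
[0.5692 0.0147 0.2832] [-0.7  0.3 -4.6] [ 0.13  0.22 -0.  ]
```

To row units: -0.001 m is -0.016.

```bash
python3 -m handwheel '[0.015,0,0,-0.016,0,0.015,0,0,0,0]'>/dev/null; python3 f.py; python3 -m handwheel '[0.015,0,0,-0.016,0,0.015,0,0,0,0]'>/dev/null; python3 f.py; python3 -m handwheel '[0.015,0,0,-0.016,0,0.015,0,0,0,0]'>/dev/null; python3 f.py; python3 -m handwheel '[0.015,0,0,-0.0112,0,0.015,0,0,0,0]'>/dev/null; python3 f.py
```

```text
[0.5694 0.0147 0.2844] [-0.3  0.9 -3.4] [0.09 0.12 0.1 ]
[0.5694 0.0147 0.2851] [ 0.1  0.2 -4.2] [-0.01 -0.1   0.03]
[0.5692 0.0147 0.2861] [ 0.1  0.8 -4.8] [ 0.05 -0.01  0.04]
[0.5692 0.0146 0.2866] [-0.4 -0.3 -2.5] [-0.01 -0.08 -0.02]
```

To row units: -0.0007 m is -0.0112.

```bash
python3 -m handwheel '[0.015,0,0,-0.0112,0,0.015,0,0,0,0]'>/dev/null; python3 f.py; python3 -m handwheel '[0.015,0,0,-0.0112,0,0.015,0,0,0,0]'>/dev/null; python3 f.py; python3 -m handwheel '[0.015,0,0,-0.0112,0,0.015,0,0,0,0]'>/dev/null; python3 f.py; python3 -m handwheel '[0.015,0,0,-0.008,0,0.015,0,0,0,0]'>/dev/null; python3 f.py
```

```text
[0.5692 0.0147 0.2872] [-0.5 -0.  -4.4] [-0.1  -0.06  0.04]
[0.5692 0.0147 0.2879] [-0.3 -0.5 -3.8] [-0.21 -0.05 -0.01]
[0.5692 0.0147 0.2886] [ 0.6 -0.9 -4.5] [-0.18 -0.03  0.04]
[0.5692 0.0147 0.2891] [-0.4  0.2 -4.7] [-0.2  -0.04 -0.06]
```

```bash
python3 -c "
from h import *
p,d=imaging.read_camera('side');u,v=proj('side',(.56,-.0,.12)).astype(int)
cv2.imwrite('pics/side3c.png',cv2.resize(p[v-55:v+55,u-65:u+65],None,fx=5.4,fy=5.4,interpolation=cv2.INTER_CUBIC))"
```

```text
(no output)
```

View pics/side3c.png

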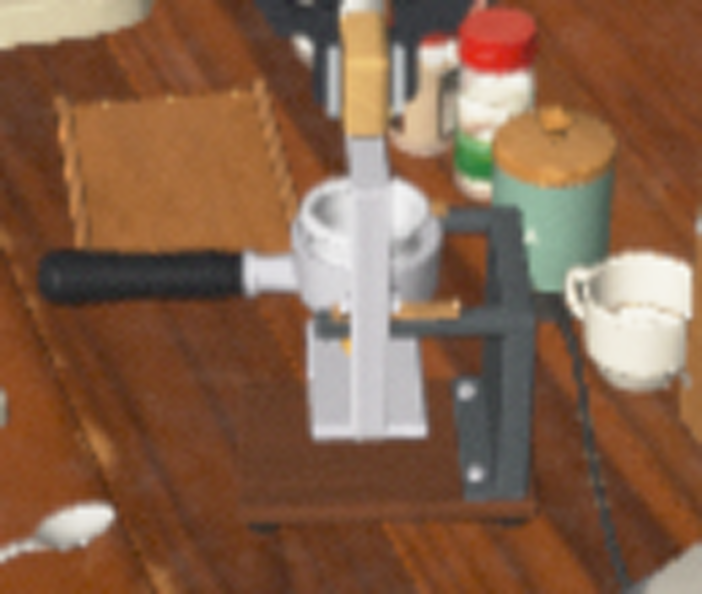

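The basket's rim now stands above the lip, at about (320,195). The shoulder, near (347,345), is close to the ring. I'll feel the last bit.

```bash
python3 -m handwheel '[0.015,0,0,-0.0096,0,0.015,0,0,0,0]'>/dev/null; python3 f.py; python3 -m handwheel '[0.015,0,0,-0.008,0,0.015,0,0,0,0]'>/dev/null; python3 f.py; python3 -m handwheel '[0.015,0,0,-0.008,0,0.015,0,0,0,0]'>/dev/null; python3 f.py
```

```text
[0.5692 0.0147 0.2897] [ 1.  -0.8 -4.9] [-0.3  -0.01  0.01]
[0.5692 0.0147 0.2901] [ 0.7 -0.6 -4.5] [-0.29 -0.09 -0.03]
[0.5692 0.0147 0.2902] [ 0.6 -1.5 -9.9] [-0.3  -0.3   0.02]
```

```bash
python3 -m handwheel '[0.015,0,0,-0.0016,0,0.015,0,0,0,0]'>/dev/null; python3 f.py; python3 -m handwheel '[0.015,0,0,0,0]'>/dev/null; python3 f.py;  python3 -m handwheel '[0.015,0,0,0,0]'>/dev/null; python3 f.py
```

```text
[0.5692 0.0147 0.2902] [  1.2  -0.3 -13.4] [-0.28 -0.45 -0.  ]
[0.5692 0.0147 0.2902] [  1.6  -1.1 -15. ] [-0.3  -0.48 -0.05]
[0.5691 0.0147 0.2902] [  1.7  -1.7 -15.9] [-0.32 -0.53 -0.  ]
```

To row units: 0.005 m is 0.08, 0.004 m is 0.064.

```bash
python3 -m handwheel '[0.015,0,0,0.032,0,0.015,0,0,0.064,0,0.015,0,0,0.08,0,0.015,0,0,0.08,0,0.015,0,0,0,0]'>/dev/null; python3 f.py;python3 -m handwheel '[0.015,0,0,0.096,0,0.015,0,0,0.096,0,0.015,0,0,0.096,0,0.015,0,0,0.096,0,0.015,0,0,0,0]' >/dev/null; python3 f.py; python3 -m handwheel '[0.015,0,0,0.08,0,0.015,0,0,0.056,0,0.015,0,0,0,0,0.015,0,0,0,0]' ; python3 -c "
from h import *
delta((.5695,.0146,.2415),-17.4);"
```

```text
[0.5692 0.0147 0.2744] [ 0.8 -0.3 -3.5] [ 0.08 -0.15  0.  ]
[0.569  0.0147 0.2501] [-0.4 -0.4 -3.2] [ 0.1  -0.03 -0.  ]
t: 21.92
eef_pos: [0.5692, 0.0147, 0.2424]
tool_rot: [0.0, 0.806, 0.592, 0.0]
wrist_force: [-0.0, -0.5, -3.1]
opening: 0.0217
finger_force: 61.0
pos [0.5692 0.0147 0.2424] closeyaw -17.42 tilt z [ 1.e-04 -0.e+00 -1.e+00] d_tool [-0.      0.0003  0.0009] then turn -0.0003 j [ 0.03  0.12  0.09  1.54 -0.    1.9 ]
```

To row units: -0.035 m is -0.56, -0.025 m is -0.4.

```bash
python3 -m handwheel '[0.015,-0.24,0,0,0,0.015,-0.4,0,0,0,0.015,-0.4,0,0,0,0.015,-0.4,0,0,0,0.015,-0.56,0,0,0,0.015,-0.56,0,0,0,0.015,-0.56,0,0,0,0.015,-0.304,0,0,0,0.015,0,0,0,0,0.015,0,0,0.16,0]'; python3 -m handwheel '[0.015,0,0,0.128,0,0.015,0,0,0.048,0,0.015,0,0,0,0]'>/dev/null; python3 f.py;python3 -m handwheel '[0.015,0,0,0.024,0,0.015,0,0,0,0]'>/dev/null; python3 f.py;python3 -m handwheel '[0.015,0,0,0.0128,0,0.015,0,0,0,0]'>/dev/null; python3 f.py
```

```text
t: 23.18
eef_pos: [0.5055, -0.1893, 0.2326]
tool_rot: [0.001, 0.806, 0.592, 0.001]
wrist_force: [0.2, 0.1, -3.2]
opening: 0.0216
finger_force: 61.0
[ 0.5051 -0.1891  0.2209] [ 0.3 -0.4 -3. ] [ 0.03  0.05 -0.06]
[ 0.5052 -0.1895  0.2199] [-0.4 -0.6 -2.6] [ 0.06 -0.02 -0.01]
[ 0.5052 -0.1895  0.2192] [ 0.3  1.2 -1.4] [0.12 0.   0.03]
```

Contact. One more touch down, then release and lift.

```bash
python3 -m handwheel '[0.015,0,0,0.0064,0,0.015,0,0,0,0]'>/dev/null; python3 f.py; python3 -m handwheel '[0.085,0,0,0,0,0.085,0,0,0,0,0.085,0,0,0,0,0.085,0,0,0,0,0.085,0,0,-0.48,0,0.085,0,0,-0.8,0,0.085,0,0,-0.96,0,0.085,0,0,0,0,0.085,0,0,0,0]'; python3 - <<'E'
from h import *
for n in("top","side"):
    p,d=imaging.read_camera(n); C=cloud(n,d)
    def rep(name,c,r,z0,z1):
        q=C[(np.hypot(C[...,0]-c[0],C[...,1]-c[1])<r)&(C[...,2]>z0)&(C[...,2]<z1)]
        if len(q)<4: print(name,n,len(q));return
        print(name,n,len(q),[np.round(k,1) for k in cv2.minAreaRect((q[:,:2]*1000).astype(np.float32))],q.mean(0).round(4),np.percentile(q[:,2],[2,50,98]).round(4))
    rep("grip",(.505,-.19),.04,.176,.196)
    rep("lip",(.569,.015),.05,.139,.148)
    rep("rim",(.569,.015),.05,.151,.175)
    rep("traytop",(.555,.297),.14,.013,.02)
    cv2.imwrite(f"pics/{n}4c.png",cv2.resize(p[160:300,140:420] if n=="top" else p[165:345,160:360],None,fx=2.8,fy=2.8,interpolation=cv2.INTER_CUBIC))
delta((.569,.0148,.3),0)
E
```

```text
[ 0.5053 -0.1894  0.2191] [0.8 1.6 3. ] [ 0.4   0.1  -0.05]
t: 25.42
eef_pos: [0.5053, -0.1895, 0.3582]
tool_rot: [-0.0, 0.806, 0.592, -0.0]
wrist_force: [0.7, 0.4, -0.2]
opening: 0.0852
finger_force: 0.0
grip top 179 [array([ 504.8, -187.8]), array([46.9, 21.7]), np.float64(73.1)] [ 0.5039 -0.1871  0.1837] [0.1766 0.184  0.1879]
lip top 180 [array([570.5,  16.6]), array([75.2, 71.6]), np.float64(30.6)] [0.5678 0.0159 0.1441] [0.1394 0.1444 0.1477]
rim top 181 [array([568.7,  14.8]), array([58.6, 59.6]), np.float64(0.0)] [0.5693 0.0145 0.155 ] [0.1513 0.155  0.1594]
traytop top 350 [array([554.1, 294.9]), array([232.7, 210.3]), np.float64(48.7)] [0.5484 0.2941 0.0155] [0.0131 0.0154 0.0193]
grip side 159 [array([ 505.2, -190. ]), array([51.9, 20.1]), np.float64(70.1)] [ 0.5033 -0.1942  0.1848] [0.1776 0.1854 0.1887]
lip side 207 [array([570.7,   9.4]), array([70.9, 69.2]), np.float64(20.3)] [0.5663 0.005  0.1438] [0.1392 0.144  0.1478]
rim side 138 [array([568.4,  14.9]), array([60.2, 62.1]), np.float64(23.8)] [0.5704 0.0154 0.156 ] [0.1515 0.1563 0.1597]
traytop side 126 [array([551.8, 286.5]), array([166.9, 247.7]), np.float64(62.2)] [0.5197 0.2977 0.0159] [0.0132 0.0158 0.0195]
pos [ 0.505  -0.1894  0.357 ] closeyaw -17.42 tilt z [-2.2e-03  8.0e-04 -1.0e+00] d_tool [2.14e-01 1.00e-04 5.71e-02] then turn -0.3041 j [-0.36  0.09  0.28  1.77 -0.    1.52]
```

View pics/top4c.png

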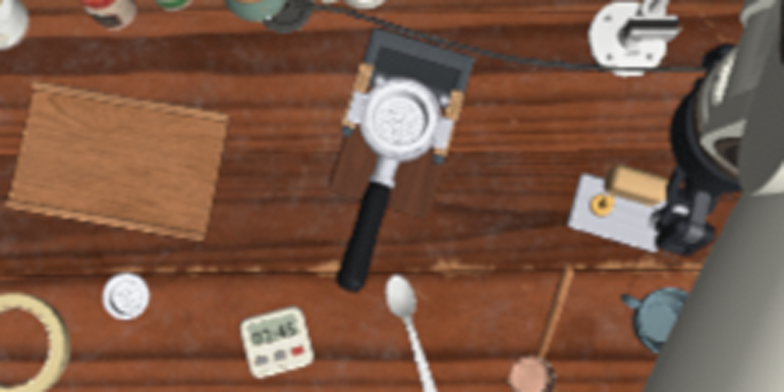

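The crop shows the hook standing at (620,200). Two baskets are in view:
- Portafilter (400,120): its rim measures about 60–62 mm and stands 10 mm proud, so it is the one meant.
- Small one (126,296): about 42 mm across, so it is the wrong size.

Now I move over the basket and measure the fingertip height.

Careful with the scale: shifts go in shares of 62.5 mm and turns go in units of 0.2 rad. That gives: 0.0535 m is 0.856, 0.03 m is 0.48.

```bash
python3 -m handwheel '[0.074,0.856,0,0,0,0.074,0.856,0,0,0,0.074,0.856,0,0,0,0.074,0.856,0,0,0,0.074,0,0,0.48,0,0.074,0,0,0.432,0,0.074,0,0,0,0,0.074,0,0,0,0]'; python3 - <<'E'
from h import *
s=status.sense(); e=s["eef_pos"]; delta((.5688,.0148,.25),-17.4)
for n in("top","side"):
    p,d=imaging.read_camera(n); C=cloud(n,d)
    L=(C-e)[...,:2]; c,sn=np.cos(np.radians(-17.4)),np.sin(np.radians(-17.4))
    X=L[...,0]*c+L[...,1]*sn; Y=-L[...,0]*sn+L[...,1]*c
    for sg in(1,-1):
        m=(sg*X>.025)&(sg*X<.075)&(abs(Y)<.02)&(C[...,2]>.19)&(C[...,2]<.28); q=C[m]
        if m.sum()>5: print(n,sg,m.sum(),"z",np.sort(q[:,2])[:6].round(4),"X near tip",np.sort(abs(X[m][q[:,2]<q[:,2].min()+.015]))[[0,-1]].round(4))
E
```

```text
t: 26.52
eef_pos: [0.5691, 0.0145, 0.3021]
tool_rot: [-0.0, 0.806, 0.592, 0.0]
wrist_force: [0.5, 0.3, -0.2]
opening: 0.074
finger_force: 0.0
pos [0.5691 0.0145 0.3021] closeyaw -17.43 tilt z [ 0.  0. -1.] d_tool [ 0.0002 -0.0004  0.0521] then turn -0.0006 j [0.03 0.13 0.22 1.66 0.   1.9 ]
side 1 79 z [0.2385 0.2393 0.2422 0.2436 0.2445 0.2455] X near tip [0.0363 0.0483]
side -1 74 z [0.2434 0.2446 0.2452 0.2454 0.2467 0.2473] X near tip [0.0382 0.0505]
```

To row units: 0.04 m is 0.64, 0.03 m is 0.48.

```bash
python3 -m handwheel '[0.074,0.0032,-0.0064,0.64,0,0.074,0,0,0.48,0,0.074,0,0,0.2656,0,0.074,0,0,0,0,0.074,0,0,0,0]'; python3 -m handwheel '[0.055,0,0,0,0,0.055,0,0,0,0,0.055,0,0,0,0,0.055,0,0,0,0,0.055,0,0,0,0]'
```

```text
t: 27.25
eef_pos: [0.5694, 0.015, 0.2166]
tool_rot: [0.001, 0.806, 0.592, 0.001]
wrist_force: [0.3, -0.5, 0.2]
opening: 0.0739
finger_force: 0.0
t: 27.88
eef_pos: [0.5695, 0.015, 0.2157]
tool_rot: [0.001, 0.806, 0.592, 0.001]
wrist_force: [3.3, -0.3, 5.6]
opening: 0.0584
finger_force: 63.3
```

```bash
python3 -m handwheel '[0.055,0,0,-0.016,0,0.055,0,0,0,0,0.055,0,0,0,0]'; python3 -m handwheel '[0.055,0,0,-0.16,0,0.055,0,0,-0.16,0,0.055,0,0,0,0,0.055,0,0,0,0]'; python3 - <<'E'
from h import *
p,d=imaging.read_camera("side");u,v=proj('side',(.56,-.0,.15)).astype(int)
cv2.imwrite('pics/side5c.png',cv2.resize(p[v-55:v+55,u-65:u+65],None,fx=5.4,fy=5.4,interpolation=cv2.INTER_CUBIC))
E
```

```text
t: 28.25
eef_pos: [0.5694, 0.0149, 0.2159]
tool_rot: [0.0, 0.806, 0.592, 0.0]
wrist_force: [5.1, 0.1, 0.5]
opening: 0.0586
finger_force: 64.7
t: 28.75
eef_pos: [0.5685, 0.0151, 0.2354]
tool_rot: [-0.0, 0.806, 0.592, -0.0]
wrist_force: [-0.1, -0.5, -0.7]
opening: 0.0584
finger_force: 66.0
```

View pics/side5c.png

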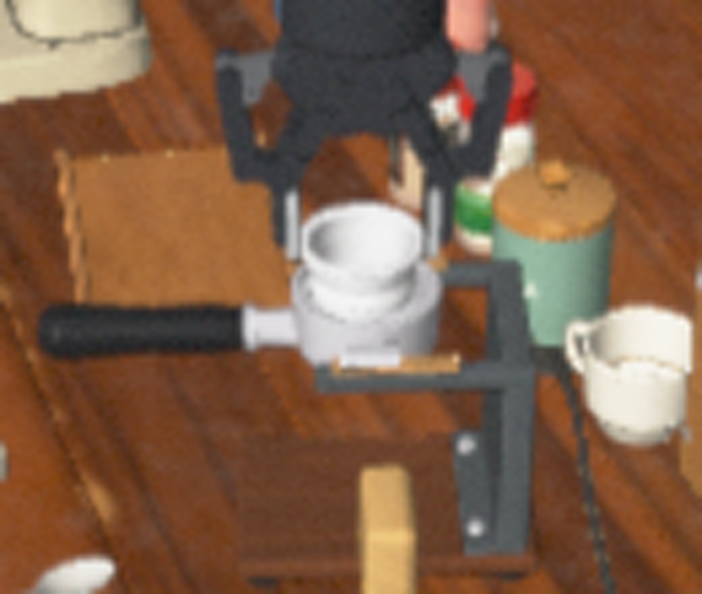

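The basket is in the fingers, with its rim at (362,225), and is rising evenly out of the bowl.

```bash
python3 -m handwheel '[0.055,0,0,-0.32,0,0.055,0,0,-0.4,0,0.055,0,0,-0.4,0,0.055,0,0,0,0]'; python3 -c "
from h import *
delta((.555,.297,.13),-17.4)"
```

```text
t: 29.3
eef_pos: [0.5692, 0.0151, 0.3073]
tool_rot: [0.001, 0.806, 0.592, 0.001]
wrist_force: [0.6, -0.8, -1.0]
opening: 0.0582
finger_force: 66.0
pos [0.5692 0.0151 0.3073] closeyaw -17.41 tilt z [ 2.4e-03  1.0e-04 -1.0e+00] d_tool [ 0.2646 -0.0984  0.1772] then turn -0.0002 j [0.03 0.13 0.23 1.67 0.   1.9 ]
```

To row units: 0.05 m is 0.8, 0.033 m is 0.528.

```bash
python3 -m handwheel '[0.055,0.528,-0.1968,0,0,0.055,0.528,-0.1968,0,0,0.055,0.528,-0.1968,0,0,0.055,0.528,-0.1968,0,0,0.055,0.528,-0.1968,0,0,0.055,0.528,-0.1968,0,0,0.055,0.528,-0.1968,0,0,0.055,0.528,-0.1968,0,0,0.055,0,0,0.48,0,0.055,0,0,0.8,0]'; python3 -m handwheel '[0.055,0,0,0.8,0,0.055,0,0,0.64,0,0.055,0,0,0,0,0.055,0,0,0,0]'; python3 - <<'E'
from h import *
delta((.555,.297,.1003),-17.4); print(status.sense()['wrist_force'])
for n in("top","side"):
    p,d=imaging.read_camera(n); C=cloud(n,d)
    q=C[(np.hypot(C[...,0]-.555,C[...,1]-.297)<.028)&(C[...,2]>.02)&(C[...,2]<.075)]
    print(n,len(q),np.percentile(q[:,2],[1,3,10,50,97]).round(4) if len(q) else 0)
E
```

```text
t: 30.55
eef_pos: [0.5541, 0.2972, 0.2247]
tool_rot: [0.0, 0.806, 0.592, 0.001]
wrist_force: [0.0, 1.1, -1.1]
opening: 0.0582
finger_force: 66.1
t: 31.05
eef_pos: [0.5542, 0.2965, 0.1371]
tool_rot: [0.0, 0.806, 0.592, 0.0]
wrist_force: [0.1, 1.1, -0.2]
opening: 0.0583
finger_force: 66.0
pos [0.5542 0.2965 0.1371] closeyaw -17.42 tilt z [ 8.e-04  4.e-04 -1.e+00] d_tool [0.0007 0.0005 0.0368] then turn -0.0003 j [ 0.49  0.27  0.07  1.36 -0.    2.37]
[ 0.08987629  1.09156502 -0.17340284]
top 101 [0.0403 0.041  0.0419 0.0448 0.0747]
side 182 [0.0438 0.0457 0.0492 0.0606 0.0742]
```

```bash
python3 -m handwheel '[0.055,0,0,0.24,0,0.055,0,0,0.208,0,0.055,0,0,0.064,0,0.055,0,0,0,0]'>/dev/null; python3 f.py; for i in 1; do python3 -m handwheel '[0.055,0,0,0.016,0,0.055,0,0,0,0]'>/dev/null; python3 f.py; python3 -m handwheel '[0.055,0,0,0.016,0,0.055,0,0,0,0]'>/dev/null; python3 f.py; python3 -m handwheel '[0.055,0,0,0.016,0,0.055,0,0,0,0]'>/dev/null; python3 f.py; done
```

```text
[0.5538 0.2962 0.1034] [-0.2  0.4 -1. ] [-0.01  0.01  0.01]
[0.5541 0.2965 0.1033] [-0.3 -0.1 -0.8] [0.   0.01 0.05]
[0.5541 0.2964 0.1021] [ 0.1  0.1 -0.4] [-0.01 -0.03 -0.06]
[0.5542 0.2965 0.1019] [-1.6 -0.2  5.7] [-0.04  0.44  0.1 ]
```

```bash
python3 -m handwheel '[0.055,0,0,-0.0064,0,0.055,0,0,0,0,0.07,0,0,0,0,0.085,0,0,0,0,0.085,0,0,0,0,0.085,0,0,0,0,0.085,0,0,-0.32,0,0.085,0,0,-0.8,0,0.085,0,0,-0.96,0,0.085,0,0,-0.96,0]';python3 -m handwheel '[0.085,0,-0.96,0,0,0.085,0,-0.96,0,0,0.085,0,-0.96,0,0,0.085,0,0,0,0]'; python3 - <<'E'
from h import *
I=[]
for n in("top","side"):
    p,d=imaging.read_camera(n); C=cloud(n,d)
    for nm,c,z0,z1 in(("rim",(.555,.297),.033,.05),("grip",(.505,-.19),.176,.196)):
        q=C[(np.hypot(C[...,0]-c[0],C[...,1]-c[1])<.045)&(C[...,2]>z0)&(C[...,2]<z1)]
        if len(q)>4: print(nm,n,len(q),[np.round(k,1) for k in cv2.minAreaRect((q[:,:2]*1000).astype(np.float32))],np.percentile(q[:,2],[2,50,98]).round(4), np.linalg.lstsq(np.c_[q[:,:2],np.ones(len(q))],q[:,2],rcond=None)[0].round(3))
    I.append(cv2.resize(p[150:310,130:430] if n=="top" else p[165:345,170:350],(660,352) if n=="top" else (300,300)))
I[1]=cv2.copyMakeBorder(I[1],0,0,0,360,cv2.BORDER_CONSTANT)
cv2.imwrite("pics/end.png",cv2.vconcat(I)[:600])
E
```

```text
t: 33.65
eef_pos: [0.5536, 0.2961, 0.295]
tool_rot: [0.0, 0.806, 0.592, 0.001]
wrist_force: [0.5, 1.2, 0.7]
opening: 0.0847
finger_force: 0.0
t: 34.15
eef_pos: [0.3793, 0.3511, 0.2939]
tool_rot: [-0.0, 0.805, 0.593, 0.001]
wrist_force: [0.6, -0.3, -0.7]
opening: 0.085
finger_force: 0.0
rim top 159 [array([552.6, 295.5]), array([60.4, 59.4]), np.float64(45.9)] [0.0335 0.0383 0.0431] [-0.013  0.005  0.044]
grip top 186 [array([ 504.4, -189. ]), array([50. , 22.3]), np.float64(72.6)] [0.1775 0.1837 0.1877] [ 0.061 -0.037  0.146]
rim side 100 [array([553.8, 295.3]), array([62.1, 56.8]), np.float64(72.8)] [0.0332 0.0392 0.0434] [-0.003 -0.032  0.05 ]
grip side 164 [array([ 505. , -190.4]), array([49.9, 20. ]), np.float64(70.0)] [0.1763 0.1855 0.1889] [0.037 0.072 0.18 ]
```

View pics/end.png

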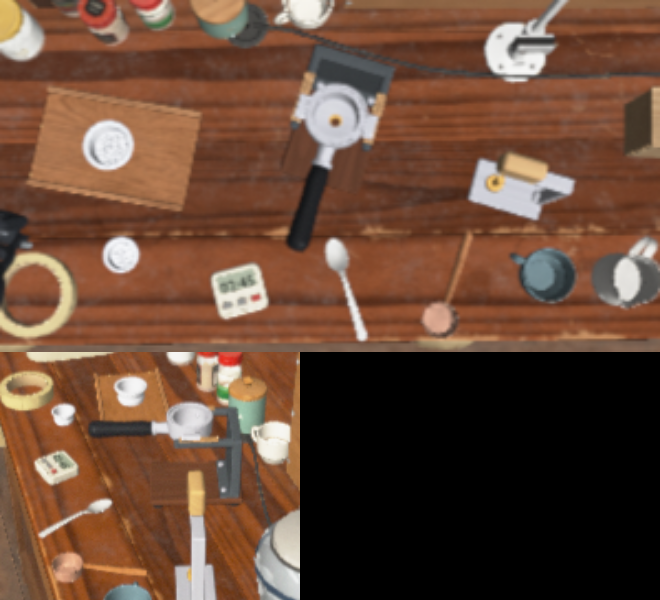

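The basket sits upright on the tray at (107,147). The hook stands at (515,185), the portafilter is empty, and nothing else has moved.

```bash
python3 -m handwheel '[0.085,0,0,0,0,0.085,0,0,0,0]' | egrep 'wrist|t:'; python3 -c "
from plant import order; print(order.job_done())"
```

```text
t: 34.5
tool_rot: [0.0, 0.806, 0.591, -0.0]
wrist_force: [0.6, -0.2, 0.1]
the job is handed in; nothing more can be done
None
```

The job is handed in at 34.5 s: the hook freed the basket (shoulder felt against the spout at about 6–12 N), it stands upright on the worktop about 30 mm from where it started, the basket is upright on the tray, and nothing else appears to have moved.

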